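# Fold up the wiped exam instruments and put the drawer away

## Robot

A 6-joint arm with a two-finger parallel gripper is mounted at the origin on the work surface. World frame = base frame: x ahead of the robot, y to its left, z up, the work surface at z = 0. Lengths are in m, angles in rad, forces in N, time in s.
With the tool pointing down it reaches from about 0.325 to 0.775 m from the base axis. Payload 5.5 kg.
Tool frame: the origin (TCP) lies between the finger pads; the fingertips stand 8 mm ahead of it and the grasp point (between the pads) lies 11 mm behind it (tcp_to_tips is the distance from the TCP to the fingertips, in m); z points along the fingers, y is the line along which they close (so a half turn about z gives the same grasp; the last joint's range is limited). The gripper opens to 88 mm and grips with 3 to 60 N. Pads are 20 mm wide; open, the fingers measure 115 mm over their backs; the gripper's body (75 mm by 178 mm) begins 61 mm behind the grasp point.
Start: joints at [-1.323, 0.091, 1.231, -0, 1.82, -0.057], TCP at [0.18, -0.572, 0.231] pointing down, gripper open.
Joint ranges: [-2.87, 2.87], [-0.86, 2.18], [0.17, 2.46], [-1.51, 4.65], [0.06, 2.69], [-2.65, 2.65]. Speed limits (rad/s): [2.57, 2.57, 3.01, 3.14, 3.14, 3.14].

## Interface

Orientations are given as a unit quaternion [w, x, y, z].
In Python, from bench import * gives the robot as it stands. Calls block until the motion is done:
- move_to(position, orientation): joint-space move of the TCP to a pose.
- move_l(position, speed=0.15, orientation=None): straight line of the TCP; orientation=None keeps the orientation; speed is the mean speed in m/s.
- movej(angles): joint-space move.
- gripper_open() and close(): open the fingers fully, or close them until they stop; the grip force is fixed at half the most.
- hold(seconds).
- inverse_kinematics(position, orientation): joint angles nearest the present ones, or None.
- state(): the state.
- get_image(name): name is "scene" or "top" or "wrist"; returns a dict with "frame" (420x560x3 uint8, blue, green, red), "depth" (420x560 float32, m along the optical axis (not along the pixel's ray), 0 where there is no reading), "camera_matrix" (3x3 intrinsics, pixels), "view" (4x4, takes a point from world to camera coordinates). Camera axes: x right, y up, looking along -z (the intrinsics and any distortion apply to the point x, -y, -z); pixel columns grow to the right and rows downward; lengths in m; the calibration is good to about 2 mm. The wrist camera is an equidistant fisheye: a pixel r from the principal point sees the ray r / f radians off the axis. A picture is of the moment at which its call begins.
A pose or a line that the arm cannot do raises IKError and nothing moves.
- job_done(): hands the job in; it is judged then, once.
The state is a dict: "time": time; "joint_pos": joint angles; "dq": joint speeds; "joint_torque": joint torques, N m; "ee_pos": TCP position; "ee_rot": TCP orientation; "ft_force": force on the tool from outside, world axes, zero at the start; "moment": the same for the moment, N m; "finger_gap": finger opening in m; "finger_force": force on a finger pad.
Only numpy, scipy, OpenCV 4.12 (cv2) and the standard library are available. Lean on these libraries where they do the work, as an engineer would, in place of code of your own. Each camera call takes 0.05 s, during which the arm holds its last target. There are 200 camera calls.

## Task

The wiped exam instruments go back into their drawer: fold the ruler and the compasses fully shut and close the pencil box's lid, and lay them flat in the open drawer, the box right way up in the wide middle compartment, the ruler in one side compartment and the compasses in the other, whichever you like. When all three are in, push the drawer home until its catch pulls it fully shut, and let go. Leave the bottles, the cup of pens and the eraser standing where they are.

Things in the scene. Friction and masses are not known exactly. Their poses are not given: they have to be found in the camera images.
- ruler_hinge (a point): White plastic folding ruler with a metal joint, 60 g, flat on the table: two legs (each 125 x 12 mm, 10 mm thick) on a pivot with upright axis; this point is on that axis, half-way up. The fixed leg runs along this point's +x, on the -y side of that line; shut, the other lies beside it on the +y side: 24 mm wide, centred on the line, 137 mm long with the round joint (radius 12 mm)
- ruler_tip (a point): end of the ruler's fixed leg, half-way up (5 mm): 125 mm from ruler_hinge along its +x and 4 mm to its -y side; same axes
- ruler_leg (a joint): opening of the ruler, rad: 0 = folded shut (a stop), growing as the second leg swings to the +y side (counter-clockwise from above). Friction keeps it where it is left; it yields to under 1 N at the leg's end. Squeezing both legs together from outside shuts it
- compass_hinge (a point): Pair of bare-metal drawing compasses, 60 g, flat on the table: two legs on a pivot with upright axis; this point is on that axis, 5 mm above the underside. The fixed leg runs along this point's +x, on its -y side; shut, the other lies beside it on the +y side, the pair 16 mm wide, centred on that line. Legs 8 mm wide, 10 mm thick for 78 mm, then thinner; head of radius 10.5, height 11 mm
- compass_tip (a point): needle point of the compasses' fixed leg, 5 mm up: 118 mm from compass_hinge along its +x, 4 mm to its -y side; same axes. The moving leg ends in a lead and has a clamp screw on its outer side, 92 mm from the pivot, that stands 13 mm off the centre line
- compass_leg (a joint): opening of the compasses, rad: 0 = folded shut (a stop), growing as the second leg swings to the +y side (counter-clockwise from above). Friction keeps it where it is left; it yields to under 1 N at the leg's end. Squeezing both legs together from outside shuts it
- tin_mid (a point): Hinged metal pencil box, 150 mm long (its x), 42 mm wide (its y), 26 mm high when shut (20 mm tray, 6 mm lid), 180 g with its pencils; this point is the centre of the shut box, 13 mm above its underside. The lid hinges along the long edge on the +y side, 21 mm from this point and 7 mm above it; the lid reaches 42 mm from its hinge
- tin_lid (a joint): opening of the pencil box's lid, rad: 0 = shut flat, 1.57 = upright, 2.0 = leaning back away from the box (a stop). A light hinge: it stays where it is while steep; pushed over from behind to below about 0.9 rad it falls shut by itself
- drawer (a joint): opening of the drawer, m: 0 = fully home, 0.195 = its stop. It slides with about 1 N of friction; a sprung roller catch resists with another 3 N or so from 13 mm on, gives at 6 mm and then draws the drawer to 0
- drawer_handle (a point): middle of the drawer's bow handle, a horizontal round bar 8 mm thick, 90 mm long along y, 42 mm above the table, 22 mm before the drawer front (68 mm high, 12 mm thick). +x points into the unit, the way the drawer shuts. The low grey unit is 272 mm wide, 84 mm high; a carton of masks stands on it, 120 mm behind its front face
- bay_mid (a point): centre of the floor of the drawer's wide middle compartment, 14 mm above the table, 134 mm behind the handle; x points into the unit, y to the left. Compartments are 200 mm long along x (those parts beyond the unit's front face are under its top, 58 mm above the floor); the middle one is 90 mm wide. Partitions 4 mm thick, 12 mm high; drawer side walls 40 mm high above the floor
- bay_left (a point): centre of the floor of the left compartment, 72 mm wide, 85 mm to the left (+y) of bay_mid; same axes
- bay_right (a point): centre of the floor of the right compartment, 72 mm wide, 85 mm to the right (-y) of bay_mid; same axes
- cup: Bystander: dark cup with pens, 78 mm across, 110 mm high, pens up to 170 mm; origin: centre of its foot
- spray_a: Bystander: white spray bottle, 86 mm across, 260 mm high, on the right; origin: centre of its foot
- spray_b: Bystander: red spray bottle, 76 mm across, 270 mm high, on the left; origin: centre of its foot
- gel: Bystander: small white gel bottle with a pump, 48 mm across, 125 mm high; origin: centre of its foot
- eraser: Bystander: board eraser, 110 x 50 x 32 mm; origin: centre of its underside

How it is judged:
On the way:
1. the ruler, the compasses and the pencil box all lie shut in their compartments of the drawer ((((y of ruler_hinge in the frame of bay_mid between 0.047 and 0.123 m and x of ruler_hinge in the frame of bay_mid between -0.1 and 0.1 m and z of ruler_hinge in the frame of bay_mid between -0.002 and 0.012 m and y of ruler_tip in the frame of bay_mid between 0.047 and 0.123 m and x of ruler_tip in the frame of bay_mid between -0.1 and 0.1 m and z of ruler_tip in the frame of bay_mid between -0.002 and 0.012 m) and (y of compass_hinge in the frame of bay_mid between -0.123 and -0.047 m and x of compass_hinge in the frame of bay_mid between -0.1 and 0.1 m and z of compass_hinge in the frame of bay_mid between -0.002 and 0.012 m and y of compass_tip in the frame of bay_mid between -0.123 and -0.047 m and x of compass_tip in the frame of bay_mid between -0.1 and 0.1 m and z of compass_tip in the frame of bay_mid between -0.002 and 0.012 m)) or ((y of ruler_hinge in the frame of bay_mid between -0.123 and -0.047 m and x of ruler_hinge in the frame of bay_mid between -0.1 and 0.1 m and z of ruler_hinge in the frame of bay_mid between -0.002 and 0.012 m and y of ruler_tip in the frame of bay_mid between -0.123 and -0.047 m and x of ruler_tip in the frame of bay_mid between -0.1 and 0.1 m and z of ruler_tip in the frame of bay_mid between -0.002 and 0.012 m) and (y of compass_hinge in the frame of bay_mid between 0.047 and 0.123 m and x of compass_hinge in the frame of bay_mid between -0.1 and 0.1 m and z of compass_hinge in the frame of bay_mid between -0.002 and 0.012 m and y of compass_tip in the frame of bay_mid between 0.047 and 0.123 m and x of compass_tip in the frame of bay_mid between -0.1 and 0.1 m and z of compass_tip in the frame of bay_mid between -0.002 and 0.012 m))) and y of tin_mid in the frame of bay_mid between -0.028 and 0.028 m and x of tin_mid in the frame of bay_mid between -0.1 and 0.1 m and z of tin_mid in the frame of bay_mid between 0.006 and 0.02 m and angle between tin_mid's own z axis and vertical below 0.12 rad and value of joint each of ruler_leg, compass_leg below 0.06 rad and value of joint tin_lid below 0.08 rad), for 0.2 s.
At the end, for the whole second after the job is handed in: Ruler and compasses folded (within 0.06 rad) and flat in different side compartments, pencil box shut (lid within 0.08 rad), upright and flat in the middle compartment, drawer fully home (within 3 mm) (all of step 1 and value of joint drawer below 0.003 m); the robot touches nothing.
It fails at once if a spray bottle is shoved more than 30 mm or tipped over (distance of any of spray_a, spray_b from where it was at the start of the episode above 0.03 m or angle between any of spray_a, spray_b's own z axis and vertical above 0.4 rad).
It fails at once if the cup of pens is shoved more than 30 mm or tipped over (distance of cup from where it was at the start of the episode above 0.03 m or angle between cup's own z axis and vertical above 0.4 rad).
It fails at once if the gel bottle or the board eraser is shoved more than 30 mm or tipped over (distance of any of gel, eraser from where it was at the start of the episode above 0.03 m or angle between any of gel, eraser's own z axis and vertical above 0.4 rad).
It also fails if it takes over 72 s, if anything falls off the work surface, if the arm or the gripper's body presses on something with over 40 N, if the wrist force passes 120 N, or if a joint passes its speed limit or range.

## Working session

There is one attempt and no reset: what is moved stays moved. The work goes in short steps, each a Python script; the robot and the scene stay as the last script left them, time stands still between calls to the robot, and variables do not carry over. Pictures are saved under pics/ and viewed, at most 10 in all, crops included, and the job is handed in when it is done.

```bash
ls; mkdir -p pics; python3 - <<'E'
from bench import *
import cv2,pickle
d={n:get_image(n) for n in("scene","top")}
pickle.dump(d,open("i0.pkl","wb"))
for n in d:
    print(n,d[n]["camera_matrix"],d[n]["view"])
    cv2.imwrite(f"pics/{n}0.png",cv2.resize(d[n]["frame"],(800,600),interpolation=cv2.INTER_CUBIC))
print(state())
E
```

```text
pics
scene [[446.25496265   0.         289.04508839]
 [  0.         446.25496265 209.13559897]
 [  0.           0.           1.        ]] [[-0.88873528  0.45818058  0.01483756  0.50713655]
 [-0.23953769 -0.49174232  0.83714466  0.08983513]
 [ 0.39085969  0.74044585  0.54678026 -1.70048115]
 [ 0.          0.          0.          1.        ]]
top [[522.96486353   0.         286.10307003]
 [  0.         522.96486353 198.71269552]
 [  0.           0.           1.        ]] [[ 0.00629538 -0.99994499 -0.00838924  0.01466005]
 [ 0.99394447  0.0053368   0.10975385 -0.58449163]
 [-0.10970304 -0.00902938  0.99392339 -1.35437524]
 [ 0.          0.          0.          1.        ]]
{'time': 0.1, 'joint_pos': array([-1.32274129e+00,  9.17911863e-02,  1.23175395e+00,  2.09801453e-05,
        1.81976578e+00, -5.66931735e-02]), 'dq': array([ 1.37772872e-03, -8.47686165e-04, -4.41423199e-03,  2.09452547e-04,
       -5.15853004e-04, -6.06205649e-05]), 'joint_torque': array([ 3.96241900e-03, -4.47854090e+01, -4.07572103e+01,  7.01771001e-02,
        2.83875590e-02, -1.11809179e-04]), 'ee_pos': array([ 0.17998221, -0.57212003,  0.22962186]), 'ee_rot': array([-8.56169277e-04,  9.88412754e-01,  1.51787645e-01, -7.19544048e-05]), 'ft_force': array([ 0.25247426, -0.49443026,  1.04789883]), 'moment': array([ 0.00951546, -0.04553539, -0.01287729]), 'finger_force': 0.0, 'finger_gap': 0.08785237748056478}
```

View pics/top0.png

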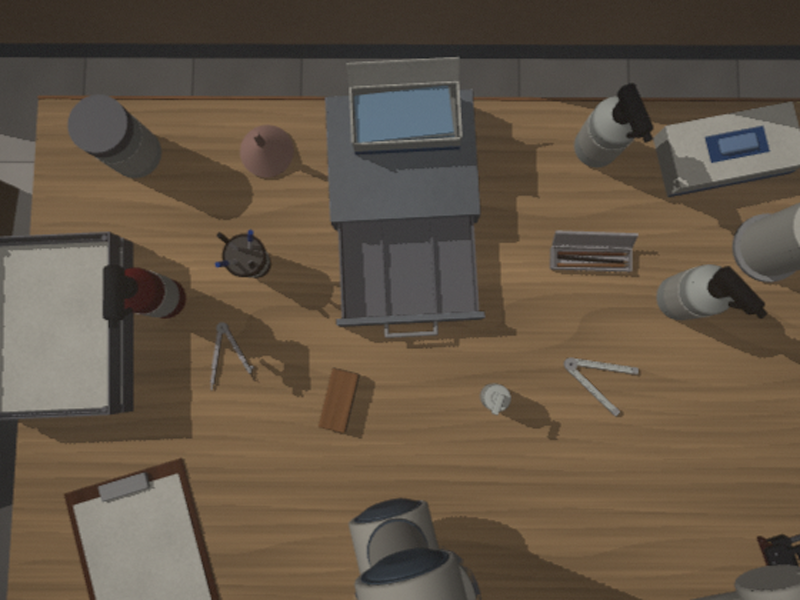

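View pics/scene0.png

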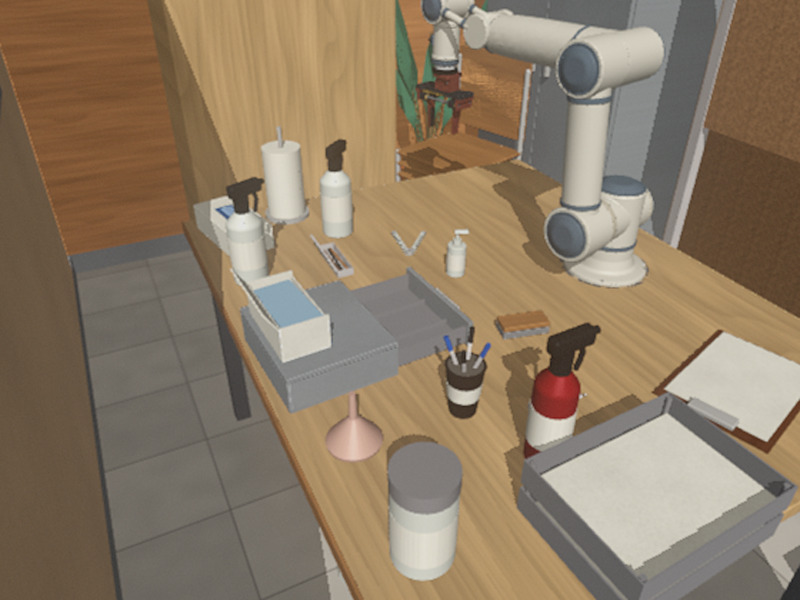

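```bash
cat > h.py <<'E'
import numpy as np,cv2
from scipy.spatial.transform import Rotation as R
def w(im,u,v,z):
    "pixel (u,v) of a pinhole camera -> world point on height z"
    K,V=im["camera_matrix"],im["view"]; Rm,t=V[:3,:3],V[:3,3]
    c=-Rm.T@t; p=np.linalg.inv(K)@[u,v,1]; d=Rm.T@(p*[1,-1,-1])
    return c+d*(z-c[2])/d[2]
def crop(im,u,v,s,W=400,H=300):
    f=cv2.resize(im["frame"][v:v+int(H/s),u:u+int(W/s)],(W,H),interpolation=cv2.INTER_CUBIC)
    for i in range(0,W,50): cv2.line(f,(i,0),(i,4),(0,255,0),1)
    return f
E
python3 - <<'E'
import pickle;from h import *
d=pickle.load(open("i0.pkl","rb"));t=d["top"]
a=crop(t,385,240,5);b=crop(t,130,220,5);c=crop(t,375,150,5);e=crop(t,228,145,3.2)
cv2.imwrite("pics/c0.png",np.vstack([np.hstack([a,b]),np.hstack([c,e])]))
E
```

```text
(no output)
```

View pics/c0.png

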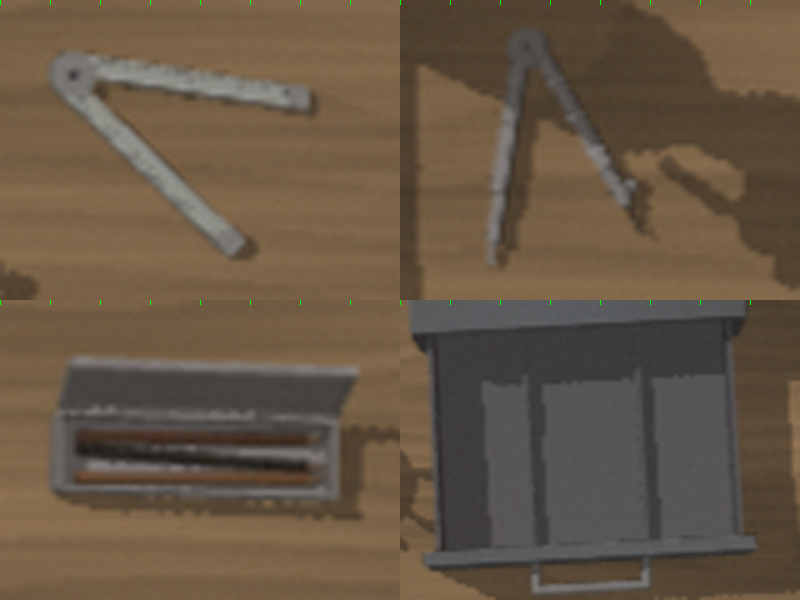

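```bash
cat > m.py <<'E'
import pickle;from h import *
t=pickle.load(open("i0.pkl","rb"))["top"]
def P(x,y,u0,v0,s,z): return w(t,u0+(x+.5)/s-.5,v0+(y+.5)/s-.5,z)[:2]
if __name__=="__main__":
    np.set_printoptions(precision=4,suppress=True)
    for n,a in dict(rh=(73,74,.01),rA=(310,99,.01),rB=(233,247,.01)).items(): print(n,P(*a[:2],385,240,5,a[2]))
    for n,a in dict(ch=(127,46,.011),cF=(92,262,.006),cM=(238,207,.006)).items(): print(n,P(*a[:2],130,220,5,a[2]))
    for n,a in dict(fl=(52,194,.02),fr=(338,200,.02),bl=(58,112,.02),br=(340,118,.02),ll=(70,58,.058),lr=(357,70,.058)).items(): print(n,P(*a[:2],375,150,5,a[2]))
    for n,a in dict(hl=(134,291,.046),hr=(248,286,.046),FL=(27,256,.068),FR=(354,242,.068),Fl=(29,267,.068),pl=(129,80,.026),pl2=(140,248,.026),pr=(238,80,.026),pr2=(251,243,.026),uL=(10,32,.084),uR=(345,18,.084)).items(): print(n,P(*a[:2],228,145,3.2,a[2]))
    # depth-based heights/feet: spray bottles, gel, cup, eraser in view pixels/1.4286
    for n,a in dict(sprayA=(678,300),sprayB=(165,298),other=(598,150),gel=(496,398),cup=(248,262)).items(): print(n,w(t,a[0]*.7,a[1]*.7,.02)[:2])
    from bench import *
    q=lambda yaw:(R.from_euler('z',yaw)*R.from_euler('x',np.pi)).as_quat(scalar_first=True)
    print(inverse_kinematics([.5,-.3,.2],q(0)),inverse_kinematics([.5,.25,.2],q(0)))
E
python3 m.py
```

```text
rh [ 0.4395 -0.2833]
rA [ 0.4271 -0.4086]
rB [ 0.3493 -0.366 ]
ch [0.5037 0.3692]
cF [0.3887 0.3853]
cM [0.4183 0.3082]
fl [ 0.6149 -0.2464]
fr [ 0.6125 -0.399 ]
bl [ 0.6594 -0.2502]
br [ 0.6569 -0.4012]
ll [ 0.6818 -0.2499]
lr [ 0.6762 -0.3996]
hl [0.486  0.0605]
hr [ 0.4906 -0.0323]
FL [0.5127 0.1459]
FR [ 0.5254 -0.1166]
Fl [0.5038 0.1441]
pl [0.6632 0.0672]
pl2 [0.5224 0.0567]
pr [ 0.6636 -0.0241]
pr2 [ 0.527  -0.0352]
uL [0.6922 0.1609]
uR [ 0.7049 -0.1088]
sprayA [ 0.5582 -0.4835]
sprayB [0.5567 0.4747]
other [ 0.8444 -0.341 ]
gel [ 0.3754 -0.1437]
cup [0.6255 0.3209]
[-0.5988  0.0413  1.3368 -0.      1.7635  0.972 ] [ 0.4028 -0.0235  1.4019 -0.      1.7631  1.9736]
```

```bash
cat >> h.py <<'E'
from bench import *
TH=.048; HD=np.array([.4883,.0141]); AX=np.array([np.cos(TH),np.sin(TH)]); AY=np.array([-AX[1],AX[0]])
BAY=HD+.134*AX
def bay(x,y): return BAY+x*AX+y*AY
def q(yaw): return (R.from_euler('z',yaw)*R.from_euler('x',np.pi)).as_quat(scalar_first=True)
def go(xy,tip,yaw): move_to([*xy,tip+.008],q(yaw))
def lin(xy,tip,v=.15,yaw=None): move_l([*xy,tip+.008],speed=v,orientation=None if yaw is None else q(yaw))
def st(*a): s=state(); print(*a,"t%.1f"%s["time"],s["ee_pos"].round(4),"F",s["ft_force"].round(1),"gap %.4f"%s["finger_gap"],"ff %.1f"%s["finger_force"],s["joint_pos"].round(2))
E
python3 - <<'E'
from m import *; from h import *
for a in ((328,45),(338,240),(37,45),(41,250)):
    p=P(*a,228,145,3.2,.054)-BAY; print(p@AX,p@AY)
for x in (.70,.705,.71): print(x,inverse_kinematics([x,-.28,.048],q(0)))
go([.38,-.25],.25,0); st()
close()
go([.703,-.28],.10,0); st()
lin([.703,-.28],.040); st()
lin([.645,-.28],.040,.1); st()
lin([.645,-.28],.12); go([.5,-.15],.2,np.pi/2); hold(.2);st()
t=get_image("top"); cv2.imwrite("pics/lid.png",np.hstack([crop(t,370,150,5),crop(t,228,145,3.2)]))
E
```

```text
0.0605567856696286 -0.12089443213331759
-0.10010777555092239 -0.12082012246295327
0.07091390276033839 0.11822972866503928
-0.0980418436402803 0.12036210715677485
0.7 [-4.25619117e-01  5.44382604e-01  1.00799203e+00 -4.44089210e-16
  1.58921802e+00  1.14517721e+00]
0.705 [-4.22894733e-01  5.57776291e-01  9.89935457e-01 -4.44089210e-16
  1.59388091e+00  1.14790159e+00]
0.71 [-4.20203265e-01  5.71298530e-01  9.71606331e-01 -4.44089210e-16
  1.59868779e+00  1.15059306e+00]
t1.5 [ 0.3798 -0.2506  0.2579] F [-0.5  0.  -0.3] gap 0.0880 ff 0.0 [-0.66 -0.29  1.54 -0.    1.89  0.91]
t4.2 [ 0.7029 -0.2806  0.1097] F [-0.6 -0.5  0.4] gap 0.0005 ff 0.0 [-0.42  0.53  0.91 -0.    1.69  1.15]
t4.8 [ 0.7029 -0.2803  0.0491] F [0.3 0.4 0.3] gap 0.0004 ff 0.0 [-0.42  0.55  1.    0.    1.59  1.15]
t5.5 [ 0.6456 -0.2802  0.049 ] F [-0.2  0.   0.1] gap -0.0000 ff 0.0 [-0.46  0.4   1.19  0.    1.55  1.11]
t7.7 [ 0.5001 -0.1502  0.2075] F [-0.1  0.4 -0.2] gap 0.0004 ff 0.0 [-0.36 -0.12  1.48 -0.    1.78 -0.36]
```

View pics/lid.png

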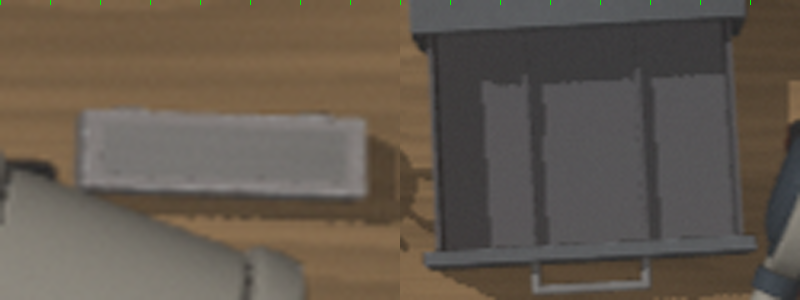

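```bash
python3 - <<'E'
from m import *; from h import *
C=np.mean([P(*a,370,150,5,.026) for a in((80,110),(365,117),(366,198),(80,189))],0); print(C)
C=(C+np.array([.6359,-.3242]))/2; y=1.555
gripper_open()
go(C,.09,y); lin(C,.011,.15); close(); st("tin grip")
assert state()["finger_gap"]>.035
lin(C,.13,.2)
D=bay(-.010,0)
go(D,.13,TH); st(); lin(D,.035,.2); lin(D,.0275,.05); st("pre"); gripper_open(); st("rel"); lin(D,.12,.2)
# ruler
f=-2.034; u=np.array([np.cos(f),np.sin(f)]); G=np.array([.4395,-.2833])+.062*u
go(G,.10,f+np.pi); st(); lin(G,.004,.15); close(); hold(.2); st("ruler grip")
lin(G,.03,.1)
st()
t=get_image("top"); s=get_image("scene")
a=crop(t,228,145,3.2); b=crop(t,370,235,4)
cv2.imwrite("pics/r.png",np.hstack([a,b]))
cv2.imwrite("pics/r2.png",crop(s,235,140,4,800,400))
E
```

```text
[ 0.6363846 -0.3231892]
tin grip t11.5 [ 0.6361 -0.3237  0.0189] F [-0.6 -0.5 -0.4] gap 0.0424 ff 29.9 [-0.52  0.45  1.19 -0.    1.51 -0.5 ]
t14.0 [0.6121 0.0196 0.1375] F [-0.3 -0.9 -1.9] gap 0.0416 ff 29.9 [-0.02  0.13  1.36 -0.    1.66  1.5 ]
pre t14.9 [0.6125 0.02   0.0361] F [-0.1 -0.1 -1.6] gap 0.0418 ff 29.9 [-0.02  0.17  1.49  0.    1.48  1.5 ]
rel t15.8 [0.6121 0.0201 0.0355] F [-0.1  0.1  0.3] gap 0.0878 ff 0.0 [-0.02  0.17  1.49  0.    1.48  1.5 ]
t18.0 [ 0.412  -0.3382  0.1074] F [0.4 0.3 0.6] gap 0.0881 ff 0.0 [-0.75 -0.08  1.62  0.    1.6  -0.29]
ruler grip t20.0 [ 0.4118 -0.3387  0.012 ] F [0.  0.2 1.8] gap 0.0224 ff 30.0 [-0.75 -0.02  1.73 -0.    1.43 -0.29]
t20.4 [ 0.4121 -0.339   0.0385] F [ 0.1 -0.3 -1.4] gap 0.0227 ff 30.0 [-0.75 -0.04  1.71  0.    1.47 -0.29]
```

View pics/r.png

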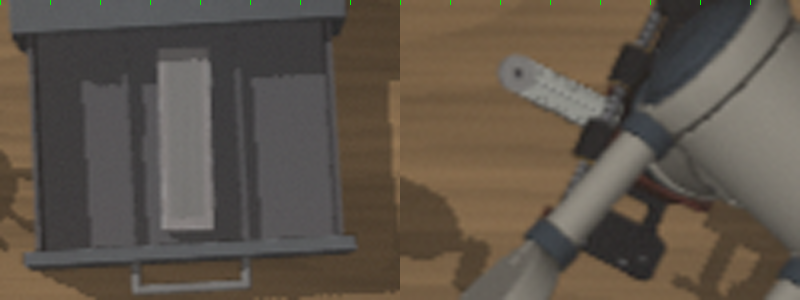

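View pics/r2.png

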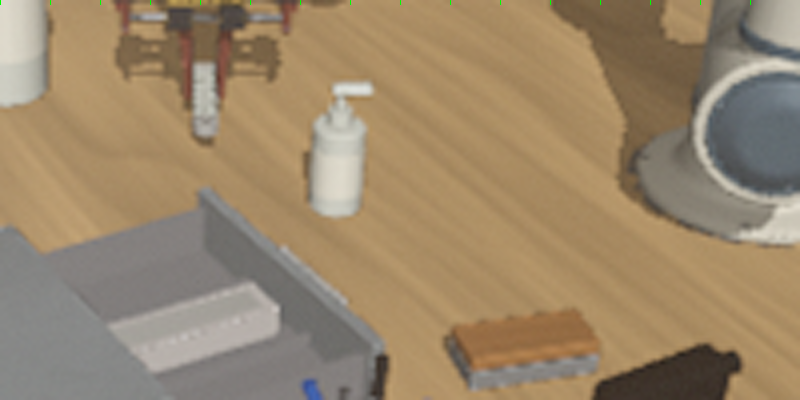

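```bash
python3 - <<'E'
from h import *
G=state()["ee_pos"][:2]
lin(G,.15,.2)
D=bay(-.008,-.0625)
go(D,.15,TH); st(); lin(D,.04,.2); lin(D,.0275,.05); st("pre"); gripper_open(); st("rel"); lin(D,.16,.2)
go([.45,.15],.16,TH)
f=-2.901; u=np.array([np.cos(f),np.sin(f)]); G=np.array([.5037,.3692])+.055*u
go(G,.10,f+np.pi); st(); lin(G,.004,.15); close(); hold(.2); st("compass grip")
lin(G,.03,.1); st()
t=get_image("top")
cv2.imwrite("pics/k.png",np.hstack([crop(t,228,145,3.2),crop(t,130,205,5)]))
E
```

```text
t22.8 [ 0.6168 -0.0429  0.1573] F [-1.3  0.6 -0.1] gap 0.0230 ff 30.0 [-0.12  0.14  1.31 -0.    1.7   1.4 ]
pre t23.9 [ 0.617  -0.0422  0.0353] F [-0.4 -0.3 -0.6] gap 0.0224 ff 30.0 [-0.12  0.19  1.47 -0.    1.48  1.4 ]
rel t24.9 [ 0.6172 -0.0424  0.0356] F [ 0.7 -2.   0.2] gap 0.0879 ff 0.7 [-0.12  0.19  1.47 -0.    1.48  1.4 ]
t27.6 [0.4512 0.3551 0.1083] F [ 0.5 -0.3  0.1] gap 0.0876 ff 0.0 [ 0.61  0.03  1.51 -0.    1.6   1.94]
compass grip t29.7 [0.4503 0.3561 0.012 ] F [-0.4 -0.2  1.1] gap 0.0143 ff 30.0 [ 0.61  0.09  1.62 -0.    1.43  1.94]
t30.1 [0.4507 0.3564 0.0388] F [0.  0.2 0.1] gap 0.0146 ff 30.0 [0.61 0.07 1.59 0.   1.48 1.94]
```

View pics/k.png

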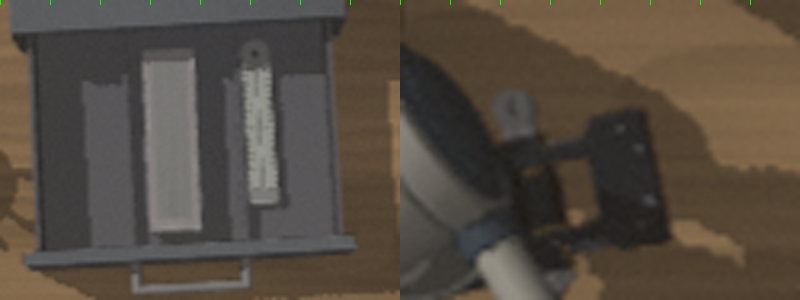

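```bash
python3 - <<'E'
from h import *
y0=-2.901+np.pi; y1=TH+np.pi
G=state()["ee_pos"][:2]
lin(G,.18,.2)
go([.45,.15],.18,y0); go([.45,.14],.18,y1); st()
D=bay(-.010,.0615)
go(D,.15,y1); st(); lin(D,.06,.2); lin(D,.0275,.05); st("pre"); gripper_open(); st("rel"); lin(D,.16,.2)
go([.40,.0],.2,y1); st()
import pickle
t=get_image("top"); s=get_image("scene"); pickle.dump((t,s),open("i1.pkl","wb"))
cv2.imwrite("pics/f.png",np.hstack([crop(t,228,145,3.2),crop(s,230,175,3.2)]))
def wz(u,v):
    d=t["depth"][v,u]; K,V=t["camera_matrix"],t["view"]; c=np.linalg.inv(K)@[u,v,1]*d*[1,-1,-1]; return V[:3,:3].T@(c-V[:3,3])
for v in range(155,225,3):
    print(v,[int(round(1000*wz(u,v)[2])) for u in range(236,340,2)])
E
```

```text
t34.4 [0.45   0.1402 0.188 ] F [-0.2  0.9  0.3] gap 0.0146 ff 30.0 [ 0.23 -0.26  1.64  0.    1.76 -1.39]
t35.2 [0.6086 0.0818 0.158 ] F [-0.9 -0.7  0.4] gap 0.0145 ff 30.0 [ 0.08  0.13  1.32  0.    1.7  -1.54]
pre t36.6 [0.6092 0.0815 0.0355] F [0.8 0.4 0.3] gap 0.0143 ff 30.0 [ 0.08  0.18  1.48  0.    1.48 -1.54]
rel t37.8 [0.6093 0.0816 0.0357] F [-0.7  1.5  1. ] gap 0.0878 ff 1.1 [ 0.08  0.18  1.48  0.    1.48 -1.54]
t39.5 [4.003e-01 1.000e-04 2.072e-01] F [-0.3 -0.7 -0.2] gap 0.0881 ff 0.0 [-0.08 -0.46  1.76  0.    1.84 -1.7 ]
155 [82, 81, 78, 78, 81, 16, 16, 18, 14, 15, 17, 14, 15, 10, 12, 36, 15, 15, 17, 11, 15, 16, 11, 14, 14, 9, 11, 12, 14, 16, 12, 14, 12, 21, 15, 9, 16, 13, 11, 19, 1410, 20, 9, 14, 17, 16, 16, 50, 14, 13, -3, -3]
158 [38, 49, 16, 12, 13, 18, 13, 14, 19, 12, 13, 16, 16, 16, 18, 28, 14, 10, 16, 16, 13, 12, 19, 11, 8, 14, 15, 18, 15, 11, 14, 15, 17, 25, 11, 27, 29, 28, 14, 20, 12, 15, 15, 11, 18, 10, 15, 55, 0, 0, -1, -2]
161 [1, 56, 15, 11, 13, 15, 12, 8, 15, 16, 19, 12, 15, 15, 18, 27, 17, 11, 13, 15, 20, 13, 20, 38, 37, 43, 42, 43, 38, 44, 39, 23, 18, 23, 20
[... 3756 characters left out ...]
5, 24, 14, 7, 14, 17, 16, 14, 11, 13, 12, 8, 15, 19, 19, 17, 55, -4, 3]
218 [-2, 1, 54, 19, 12, 11, 19, 17, 11, 16, 17, 13, 14, 14, 16, 17, 23, 29, 17, 10, 15, 15, 14, 15, 14, 12, 18, 10, 16, 10, 15, 20, 15, 10, 15, 14, 13, 17, 18, 22, 15, 13, 10, 64, 68, 68, 68, 66, 70, 66, 70, 70]
221 [0, -3, 53, 16, 11, 13, 18, 13, 17, 18, 15, 13, 14, 14, 67, 70, 65, 73, 67, 68, 68, 68, 67, 69, 70, 69, 77, 71, 65, 70, 65, 68, 65, 71, 71, 70, 70, 69, 71, 69, 66, 71, 67, 69, 65, 70, 68, 64, 66, 68, 71, 69]
224 [68, 70, 67, 71, 67, 70, 67, 68, 71, 69, 69, 72, 68, 71, 74, 69, 66, 71, 67, 67, 67, 70, 70, 72, 72, 69, 65, 66, 66, 68, 63, 54, 55, 50, 44, 41, 34, 29, 25, 20, 17, 13, 1, 1, 0, 3, 5, -2, 3, -4, 3, 4]
```

View pics/f.png

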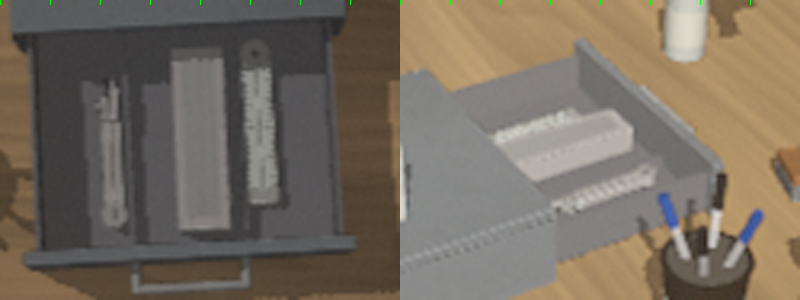

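```bash
python3 - <<'E'
from h import *
close()
p=lambda s: HD+(s-.014)*AX
go(p(-.03),.09,TH); lin(p(-.03),.025,.15); st()
lin(p(.17),.025,.08); st("push")
for s in np.arange(.175,.205,.003):
    lin(p(s),.025,.06); st("%.3f"%s)
    if state()["ft_force"]@[*AX,0]< -8: break
hold(.3); st()
lin(p(.12),.025,.15); lin(p(.12),.15,.2); go([.4,-.1],.25,TH); hold(.3); st()
t=get_image("top"); s=get_image("scene")
cv2.imwrite("pics/d.png",np.hstack([crop(t,220,60,2.4),crop(s,160,160,2.4)]))
E
```

```text
t44.2 [0.4446 0.012  0.0335] F [ 0.6 -1.2 -0.7] gap 0.0005 ff 0.0 [-0.05 -0.29  1.94 -0.    1.49  1.47]
push t46.8 [0.643  0.0217 0.0324] F [-4.9  1.2  0.7] gap 0.0001 ff 2.5 [-0.02  0.26  1.4   0.    1.49  1.5 ]
0.175 t47.1 [0.6488 0.0219 0.0326] F [-3.6  1.4 -0.6] gap 0.0005 ff 1.6 [-0.02  0.27  1.38  0.    1.49  1.5 ]
0.178 t47.3 [0.649  0.0219 0.0325] F [-15.6   0.3   4.9] gap 0.0004 ff 7.7 [-0.02  0.28  1.37 -0.    1.5   1.5 ]
t47.6 [0.649  0.0219 0.0325] F [-15.2   0.4   5. ] gap 0.0002 ff 7.6 [-0.02  0.28  1.37 -0.    1.5   1.5 ]
t50.2 [ 0.4004 -0.0997  0.2573] F [-0.9  0.3  0.2] gap 0.0005 ff 0.0 [-0.33 -0.4   1.63  0.    1.92  1.2 ]
```

View pics/d.png

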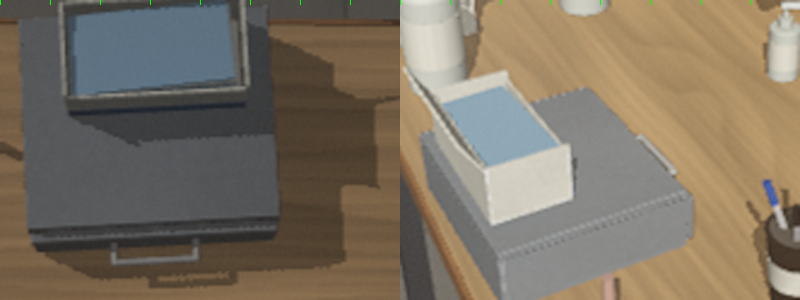

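```bash
python3 - <<'E'
from h import *
t=get_image("top"); V=t["view"]; print("cam",-V[:3,:3].T@V[:3,3])
a=crop(t,224,140,8,800,360); cv2.imwrite("pics/z.png",cv2.convertScaleAbs(a,alpha=1.8))
K=t["camera_matrix"]
def pr(p): c=V[:3,:3]@p+V[:3,3]; u=K@(c*[1,-1,-1]); u=u[:2]/u[2]; return ((u-[224,140]+.5)*8-.5).round()
for tr in (.175,.17,.16):
  print(tr,"handle",pr([*(HD+tr*AX),.046]),"front out",pr([*(HD+(tr+.022)*AX),.068]),"front in",pr([*(HD+(tr+.034)*AX),.068]))
print("unit edge .2107",pr([*(HD+.2107*AX),.084]))
E
```

```text
cam [0.43228086 0.00554939 1.41041843]
0.175 handle [488. 232.] front out [485. 154.] front in [483. 117.]
0.17 handle [489. 247.] front out [485. 169.] front in [484. 133.]
0.16 handle [490. 277.] front out [486. 199.] front in [485. 163.]
unit edge .2107 [482. 103.]
```

View pics/z.png

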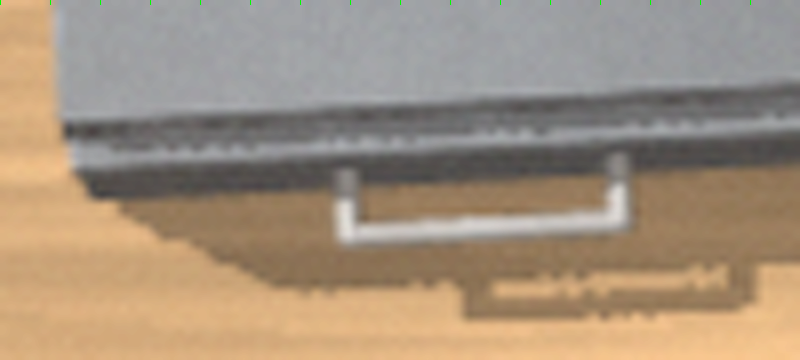

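```bash
python3 -c "
from bench import *
print(job_done())"
```

```text
the job is handed in; nothing more can be done
None
```

The job is handed in, at about 50 s of the 72 s: ruler and compasses folded flat in the right and left compartments, the shut pencil box in the middle (pushed up to about 17 mm off centre by the fingers, within the 28 mm allowed). The drawer measured flush against a hard stop, and I saw no contact with the cup, bottles or eraser; the hand-in call returned no verdict.

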